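# Open the red-capped bottle whose thread hand is unknown

### The job

Take the red cap off its amber bottle. Its short thread may be right-handed or left-handed and nothing shows which: try it one way, then the other if it will not go, turn it the way that loosens until it is free, and lift it up off the neck. Finish while still holding the red cap in the gripper, level and still, at least 5 cm above where it sat and touching nothing else; leave the white-capped bottle, the compost caddy, the soap dish and the scrub brush alone.

Things in the scene. Friction and masses are not known exactly. Their poses are not given: they have to be found in the camera images.
- cap_red: Red ribbed plastic screw cap to take off: round cup upside down, 54 mm diameter, 26 mm tall, 30 g. Origin at the centre of its lower rim, at z = 0.171 m on the bottle; z up, x along the rack's x within 4 degrees at the start. Sits loosely, 2 mm of sideways play; turns almost without resistance up to its stops. Its thread hand is drawn anew each time and cannot be seen.
- cap_red_top (a point): Centre of the red cap's flat top (0.197 m high on the bottle). Loosening (anticlockwise from above on a right-hand thread, clockwise on a left-hand one): free to lift when turned 42 to 70 degrees, aim for 55 to 60; a hard stop at 72 to 80. Tightening: a hard stop after 3 to 13 degrees. Until free, the threads hold it down after 2 to 4 mm of lift.
- cap_white: White cap of the same shape on the other bottle, 140 mm from the red one, to be left alone. Origin at the centre of its lower rim.
- rack: Steel plate 130 x 285 x 6 mm screwed to the cabinet floor, origin at the centre of its underside, y along its length. Two amber plastic bottles, 76 mm in diameter, are clamped in grey sockets 70 mm either side of its centre and cannot turn or lift; either may carry the red cap. Shoulders slope from z 0.132 m to the neck at 0.163 m: 10 mm and more of free height under a cap's rim.
- caddy: Beige plastic compost caddy, loose, 170 x 200 mm and 165 mm tall, with a hinged lid that has a knob on it (in all about 215 mm high). Origin at the centre of its underside. To be left alone.
- caddy_lid (a joint): Angle of the caddy's lid, 0 shut, growing as it opens (rad). To stay shut.
- soap_dish: White ceramic soap dish with a bar of soap, 90 x 130 x 32 mm, loose. Origin at the centre of its underside. To be left alone.
- scrub_brush: Wooden scrubbing brush lying bristles down, 150 x 55 x 36 mm, loose. Origin at the centre of its underside. To be left alone.
There are look-alikes about, which are no part of the job. Of the things like the cap_red, leave any that is black; of the rest the larger one is meant.

How it is judged:
By the outcome, as a careful person would: the job done as asked, in the order asked, and still so for the second after the job is handed in, while the arm keeps its last pose, push and grip.
It also fails if it takes over 35 s, if anything falls off the work surface, if the arm or the gripper's body presses on something with over 40 N, if the wrist force passes 120 N, or if a joint passes its speed limit or range.

### The arm

A 6-joint arm with a two-finger parallel gripper is mounted at the origin on the work surface. World frame = base frame: x ahead of the robot, y to its left, z up, the work surface at z = 0. Lengths are in mm, angles in rad, forces in N, time in s.
With the tool pointing down it reaches from about 350 to 925 mm from the base axis. Payload 6.4 kg.
Tool frame: the origin (TCP) lies where the fingers leave the gripper's body, on its centre line; the fingertips stand 73 mm ahead of it and the grasp point (between the pads) lies 54 mm ahead of it; y points along the fingers, z is the direction in which the jaws open and shut, and the axes are right-handed (so a half turn about y gives the same grasp; the last joint's range is limited). The gripper opens to 85 mm and grips with 20 to 120 N. Pads are 22 mm wide; open, the fingers measure 114 mm over their backs; the gripper's body (76 mm by 85 mm) begins 54 mm behind the grasp point. The pads swing forward as they close: fully open they stand 13 mm farther back than shut.
Start: joints at [-1.333, 0.245, 1.558, -0, 1.339, -0.174], TCP at [260.175, -595.671, 303.89] pointing down, gripper open.
Joint ranges: [-3.13, 3.13], [-1.02, 2.26], [0.13, 2.54], [-0.95, 4.09], [0.21, 2.88], [-2.74, 2.74]. Speed limits (rad/s): [2.57, 2.57, 3.14, 3.14, 3.14, 3.14].

### API

Orientations are given as a rotation vector (axis times angle).
In Python, from plant import r, open_gripper, grasp, monitor, read_camera, camera_info, job gives the robot as it stands. Calls block until the motion is done:
- r.goto(position, orientation): joint-space move of the TCP to a pose.
- r.line_to(position, rotation=None, rate=150, f_stop=None): straight line of the TCP; rotation=None keeps the orientation; rate is the mean speed in mm/s. With f_stop (N) it stops when the force on the tool has changed by that much, and returns True; else False.
- r.move_joints(angles): joint-space move.
- open_gripper() and grasp(effort=None): open the fingers fully, or close them until they stop; effort is the grip in N (None keeps the last).
- r.hold(seconds).
- r.ik(position, orientation): joint angles nearest the present ones, or None.
- monitor.sense(): the state.
- read_camera(name): name is "scene" or "top" or "wrist"; returns the picture (420x560x3 uint8, blue, green, red); there is no depth.
- camera_info(name): a dict with "vfov" (degrees; the focal length in pixels is half the picture's height over the tangent of half this angle, whatever the lens; pixels are square), "cx", "cy" (the principal point, pixels), "k1" (the pictures are not rectified: a ray, as slopes to the right and down, at radius r is drawn at 1 + k1 r^2 times it, then the intrinsics apply), "world_from_camera" (4x4, takes a point from camera to world coordinates). Camera axes: x right, y down, z forward; pixel columns grow to the right and rows downward; lengths in mm; the calibration is good to about 2 mm. A picture is of the moment at which its call begins: read the wrist's pose just before it. camera_info takes no time and is no camera call; for the wrist camera it gives the pose at the moment of the call.
A pose or a line that the arm cannot do raises r.IKError and nothing moves.
- job.hand_in(): hands the job in, once; it reports no verdict.
The state is a dict: "clock": time; "q": joint angles; "joint_velocities": joint speeds; "joint_torque": joint torques, N m; "position": TCP position; "eef_rot": TCP orientation; "wrist_force": force on the tool from outside, world axes, zero at the start; "ft_torque": the same for the moment, N m; "width": opening from 0.0 (shut) to 1.0 (fully open).
Only numpy, scipy, OpenCV 4.12 (cv2) and the standard library are available. Lean on these libraries where they do the work, as an engineer would, in place of code of your own. Each camera call takes 0.05 s, during which the arm holds its last target.

## Working session

There is one attempt and no reset: what is moved stays moved. The work goes in short steps, each a Python script; the robot and the scene stay as the last script left them, time stands still between calls to the robot, and variables do not carry over. Pictures are saved under pics/ and viewed, and the job is handed in when it is done.

```bash
ls; mkdir -p pics; python3 - <<'E'
from plant import *
import cv2
for n in("scene","top","wrist"):
    i=camera_info(n);print(n,i)
    cv2.imwrite(f"pics/a_{n}.png",read_camera(n))
s=monitor.sense();print(s)
E
```

```text
pics
scene {'vfov': 57.88413034870988, 'cx': 279.51894733615524, 'cy': 215.34215936965998, 'k1': -0.04348783007397667, 'world_from_camera': array([[-4.73640411e-01,  5.55927178e-01, -6.83088379e-01,
         1.26492685e+03],
       [ 8.80586257e-01,  3.12357666e-01, -3.56371340e-01,
         4.27040704e+02],
       [ 1.52513783e-02, -7.70310107e-01, -6.37487047e-01,
         8.47354094e+02],
       [ 0.00000000e+00,  0.00000000e+00,  0.00000000e+00,
         1.00000000e+00]])}
top {'vfov': 52.892879531883565, 'cx': 283.4273588543465, 'cy': 219.57102700004396, 'k1': 0.010764202704034415, 'world_from_camera': array([[ 2.34460952e-02, -9.80943616e-01,  1.92872763e-01,
         3.09480314e+02],
       [-9.99723312e-01, -2.33707287e-02,  2.66621781e-03,
         1.79586871e+01],
       [ 1.89216768e-03, -1.92881910e-01, -9.81220153e-01,
         1.31330917e+03],
       [ 0.00000000e+00,  0.00000000e+00,  0.00000000e+00,
         1.00000000e+00]])}
wrist {'vfov': 66.82698838162798, 'cx': 285.5989383710511, 'cy': 203.9367713159999, 'k1': -0.06508848859466261, 'world_from_camera': array([[ 4
[... 293 characters left out ...]
00000e+00,
         1.00000000e+00]])}
{'clock': 0.15, 'q': array([-1.33309463e+00,  2.45673922e-01,  1.55872395e+00,  2.40358987e-07,
        1.33867177e+00, -1.74099696e-01]), 'joint_velocities': array([ 0.00078579, -0.00236776, -0.00517134, -0.0018397 , -0.00175489,
        0.00090506]), 'joint_torque': array([-1.90557978e-05, -4.29990041e+01, -3.26551187e+01, -1.52838725e-04,
        3.56600147e-03, -2.49938233e-05]), 'position': array([ 260.1010215 , -595.35244691,  303.02580825]), 'eef_rot': array([-0.41665267,  1.99616015, -1.99315201]), 'wrist_force': array([ 0.1627962 ,  0.98774514, -0.72833037]), 'ft_torque': array([0.02791351, 0.03630839, 0.00122237]), 'width': 0.9985526786563491}
```

View pics/a_scene.png

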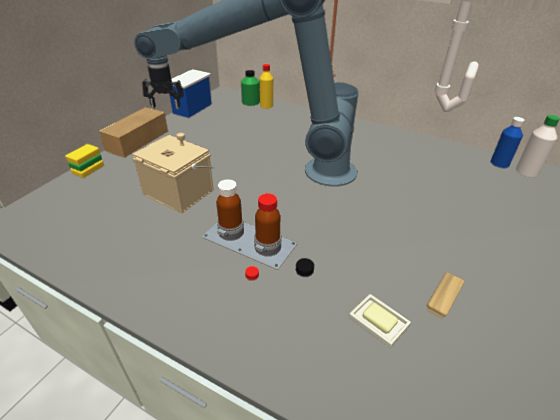

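View pics/a_top.png

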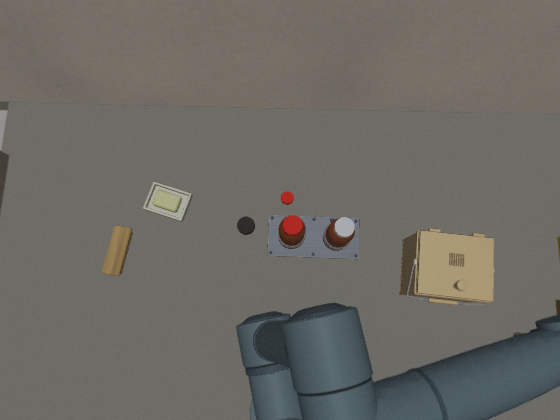

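View pics/a_wrist.png

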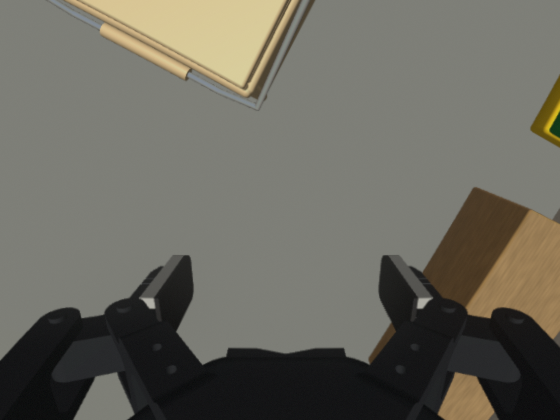

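Candidates for cap_red:
- Red cap on the amber bottle: scene (267,202), top (292,225).
- Small loose red cap on the table: scene (252,273), top (287,198).
- Black cap: scene (305,267), top (246,226).
- Red top of the yellow bottle: scene (266,68).

I choose the one on the amber bottle, since it is red, the larger one, and sits on the rack. Next I'll measure it and look at a close crop.

```bash
cat > h.py <<'E'
import numpy as np, cv2
from plant import *
def ray(info,px):
    f=210/np.tan(np.radians(info["vfov"]/2)); k=info["k1"]
    d=np.array([(px[0]-info["cx"])/f,(px[1]-info["cy"])/f]); u=d.copy()
    for _ in range(20): u=d/(1+k*(u@u))
    T=info["world_from_camera"]; v=T[:3,:3]@np.array([u[0],u[1],1]); return T[:3,3].copy(), v/np.linalg.norm(v)
def onz(info,px,z):
    o,v=ray(info,px); return o+v*(z-o[2])/v[2]
def tri(a,b):
    (o1,v1),(o2,v2)=a,b
    s=np.linalg.lstsq(np.c_[v1,-v2],o2-o1,rcond=None)[0]
    p,q=o1+s[0]*v1,o2+s[1]*v2; return (p+q)/2,np.linalg.norm(p-q)
def proj(info,p):
    T=info["world_from_camera"]; c=T[:3,:3].T@(np.asarray(p)-T[:3,3]); u=c[:2]/c[2]; f=210/np.tan(np.radians(info["vfov"]/2))
    return u*(1+info["k1"]*(u@u))*f+[info["cx"],info["cy"]]
def blobs(m,mn=40):
    n,l,st,c=cv2.connectedComponentsWithStats(m.astype(np.uint8))
    return [(st[i],c[i],l==i) for i in range(1,n) if st[i][4]>=mn]
def red(im):
    h=cv2.cvtColor(im,cv2.COLOR_BGR2HSV); return ((h[...,0]<5)|(h[...,0]>175))&(h[...,1]>200)&(h[...,2]>140)
E
python3 - <<'E'
from h import *
for n in("scene","top"):
    im=cv2.imread(f"pics/a_{n}.png"); i=camera_info(n)
    for st,c,m in blobs(red(im)): print(n,"red",st,c.round(1),onz(i,c,184).round(),onz(i,c,13).round())
    hs=cv2.cvtColor(im,cv2.COLOR_BGR2HSV)
    for st,c,m in blobs((hs[...,1]<40)&(hs[...,2]>150)): 
        if st[4]<2000: print(n,"white",st,c.round(1),onz(i,c,190).round())
im=cv2.imread("pics/a_scene.png")[160:300,190:340]; a=cv2.resize(im,None,fx=3,fy=3,interpolation=cv2.INTER_CUBIC)
im=cv2.imread("pics/a_top.png")[170:280,220:380]; b=cv2.resize(im,(int(160*420/110*.55),420*55//100),interpolation=cv2.INTER_CUBIC)
b=cv2.copyMakeBorder(b,0,420-b.shape[0],0,0,cv2.BORDER_CONSTANT)
w=np.hstack([a,b]) if 0 else None
cv2.imwrite("pics/crop.png",np.hstack([a,b[:a.shape[0]]]) if a.shape[0]==b.shape[0] else a)
E
```

```text
scene red [259 194  18  18 204] [267.  200.6] [513.  -7. 184.] [ 319. -119.   13.]
scene red [246 267  12  12 115] [251.3 271.9] [767.  97. 184.] [639.  11.  13.]
scene white [416   0  35   5  90] [435.9   1.1] [-2974.  -157.   190.]
scene white [ 436    1   43  109 1380] [456.9  64.3] [-1073.   294.   190.]
scene white [325   3   9  12  44] [330.2   8.6] [-2034.  -855.   190.]
scene white [328  21   4  23  44] [329.3  29.1] [-1387.  -597.   190.]
scene white [335  24  13  17  57] [338.5  31.3] [-1365.  -520.   190.]
scene white [349  37  15  10  42] [355.9  41.1] [-1196.  -338.   190.]
scene white [218  39  84  40 798] [261.9  61.2] [-541. -641.  190.]
scene white [333  42  53  52 630] [354.2  71.7] [-644. -154.  190.]
scene white [383  44  16  11  43] [391.4  47.9] [-1174.  -103.   190.]
scene white [380  53  14  15  55] [387.7  58.7] [-952.  -64.  190.]
scene white [ 366   62   73   75 1573] [404.5 104.8] [-358.  175.  190.]
scene white [171  69  40  19 350] [189.8  76.9] [-158. -824.  190.]
scene white [220  78  13  11  61] [224.9  83.5] [-170. -625.  190.]
scene white [274  80  
[... 235 characters left out ...]
.   57.  190.]
scene white [521 125  37  52 953] [539.7 149.9] [-225.  703.  190.]
scene white [214 179  23  42 317] [224.9 189.4] [ 534. -138.  190.]
scene white [ 202  191   95   78 1330] [251.  242.9] [690.  49. 190.]
scene white [293 256  24  24 109] [304.3 268. ] [702. 201. 190.]
scene white [243 263  18  20  94] [251.2 272.8] [774. 101. 190.]
scene white [349 294  62  53 827] [379.4 318.8] [754. 398. 190.]
top red [281 192  12  11  82] [286.9 197.3] [594.  13. 184.] [637.  12.  13.]
top red [283 216  20  19 227] [292.  224.9] [517.  -3. 184.] [549.  -6.  13.]
top white [143 182  48  39 560] [167.9 201.6] [573. 338. 190.]
top white [335 217  20  20 296] [344.2 226.3] [ 516. -144.  190.]
```

View pics/crop.png

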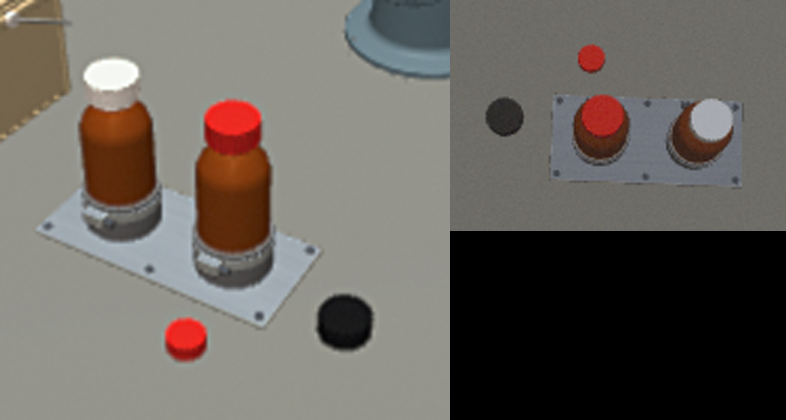

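The crop shows the red cap on the near bottle and the same-size white cap 140 mm away. The loose red cap on the table is clearly smaller, and the black one is excluded. Both views put the cap at about (515,-5) at z≈184. I'll raise the arm to clear the caddy and take a closer look with the wrist camera.

```bash
cat >> h.py <<'E'
from scipy.spatial.transform import Rotation as Ro
def ori(phi):
    y=np.array([0,0,-1.]); z=np.array([np.cos(phi),np.sin(phi),0]); return Ro.from_matrix(np.c_[np.cross(y,z),y,z]).as_rotvec()
def jaw():
    z=Ro.from_rotvec(monitor.sense()["eef_rot"]).as_matrix(); return np.arctan2(z[1,2],z[0,2]), z
E
python3 - <<'E'
from h import *
print(jaw())
s=monitor.sense()
for d in range(-180,180,30):
    q=r.ik([515,-5,350],ori(np.radians(d))); print(d,None if q is None else np.round(q,2))
E
```

```text
(np.float64(-1.1589948022955687), array([[-9.16401350e-01, -3.47558238e-04,  4.00260472e-01],
       [-4.00260541e-01,  1.43551206e-03, -9.16400261e-01],
       [-2.56076276e-04, -9.99998909e-01, -1.45461904e-03]]))
-180 None
-150 [-0.23 -0.11  1.85 -0.    1.41  2.39]
-120 [-0.23 -0.11  1.85  0.    1.41  1.86]
-90 [-0.23 -0.11  1.85  0.    1.41  1.34]
-60 [-0.23 -0.11  1.85  0.    1.41  0.82]
-30 [-0.23 -0.11  1.85 -0.    1.41  0.29]
0 [-0.23 -0.11  1.85  0.    1.41 -0.23]
30 [-0.23 -0.11  1.85 -0.    1.41 -0.75]
60 [-0.23 -0.11  1.85 -0.    1.41 -1.28]
90 [-0.23 -0.11  1.85  0.    1.41 -1.8 ]
120 [-0.23 -0.11  1.85 -0.    1.41 -2.32]
150 None
```

```bash
python3 - <<'E'
from h import *
s=monitor.sense(); p=s["position"]
r.line_to([p[0],p[1],370],rate=200)
r.goto([515,-5,350],ori(0))
r.hold(.15)
i=camera_info("wrist"); im=read_camera("wrist"); cv2.imwrite("pics/b_wrist.png",im)
s=monitor.sense(); print(s["clock"],s["position"],s["wrist_force"],s["ft_torque"],jaw()[0])
for st,c,m in blobs(red(im)): print(st,c,onz(i,c,197).round(1))
E
```

```text
3.125 [515.09624347  -5.50950008 349.99036898] [-0.05462529  0.61527648 -0.0486992 ] [ 0.003867    0.03375717 -0.03715943] -0.0009353531780217912
[ 252  172   72   69 3779] [287.59645409 206.30537179] [517.3  -0.7 197. ]
```

View pics/b_wrist.png

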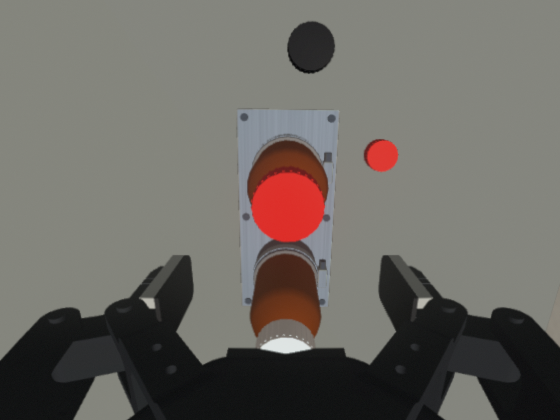

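```bash
python3 - <<'E'
from h import *
im=cv2.imread("pics/b_wrist.png"); i=camera_info("wrist")
h=cv2.cvtColor(im,cv2.COLOR_BGR2HSV)
print(h[160:245:4,288].tolist())
for v in(140,220,240):
  m=red(im)&(h[...,2]>v)
  st,c,mm=max(blobs(m),key=lambda b:b[0][4])
  cs,_=cv2.findContours(mm.astype(np.uint8),cv2.RETR_EXTERNAL,cv2.CHAIN_APPROX_NONE)
  pts=np.array([onz(i,p[0],197)[:2] for p in cs[0]],np.float32)
  # circle fit
  A=np.c_[2*pts,np.ones(len(pts))]; s=np.linalg.lstsq(A,(pts**2).sum(1),rcond=None)[0]
  print(v,st,s[:2],np.sqrt(s[2]+s[0]**2+s[1]**2),cv2.minEnclosingCircle(pts))
for n in("top","scene"):
  im=cv2.imread(f"pics/a_{n}.png");h=cv2.cvtColor(im,cv2.COLOR_BGR2HSV);i=camera_info(n)
  for v in(140,200,230):
    st,c,mm=max(blobs(red(im)&(h[...,2]>v)),key=lambda b:b[0][4]); print(n,v,st,c,onz(i,c,197))
E
```

```text
[[9, 187, 112], [9, 191, 115], [1, 180, 99], [1, 197, 155], [1, 203, 220], [1, 203, 221], [1, 203, 221], [1, 203, 222], [1, 205, 221], [1, 207, 221], [1, 207, 221], [1, 205, 221], [1, 207, 221], [1, 208, 221], [1, 208, 221], [1, 207, 221], [1, 208, 221], [1, 209, 221], [1, 208, 221], [1, 207, 221], [1, 206, 218], [6, 46, 77]]
140 [ 252  172   72   69 3779] [517.32314851  -1.37485978] 25.584650166061945 ((517.3156127929688, -1.3529647588729858), 26.34328269958496)
220 [ 254  175   69   65 3388] [517.71752363  -1.56403964] 24.52947658804497 ((517.3773193359375, -1.722487449645996), 25.302534103393555)Traceback (most recent call last):
  File "<stdin>", line 7, in <module>
ValueError: max() iterable argument is empty
```

Wrist view: the cap's top face is centred near pixel (288,207). The circle fit gives (517.4,-1.5) with r≈26 mm, against 27 expected. The top camera agrees to about 3 mm. Next I'll descend with the force stop on, grip, and centre the gripper.

```bash
python3 - <<'E'
from h import *
x,y=517,-2
r.line_to([x,y,300],rate=200)
print(r.line_to([x,y,236],rate=80,f_stop=6))
f0=monitor.sense()
print(f0["clock"],f0["position"],f0["wrist_force"].round(2),f0["ft_torque"].round(3))
grasp(30)
r.hold(.2)
f=monitor.sense();print(f["clock"],f["width"],f["width"]*85,f["position"],(f["wrist_force"]-f0["wrist_force"]).round(2),(f["ft_torque"]-f0["ft_torque"]).round(3))
cv2.imwrite("pics/c_scene.png",cv2.resize(read_camera("scene")[120:300,170:410],None,fx=3,fy=3))
E
```

```text
False
4.475 [517.38079331  -2.08024651 236.5479957 ] [ 0.81 -0.86 -1.25] [-0.017 -0.044 -0.035]
5.0833 0.6154652277697599 52.314544360429586 [517.35135831  -2.06704743 236.64118293] [-1.03  0.37  4.89] [-0.042  0.074  0.094]
```

View pics/c_scene.png

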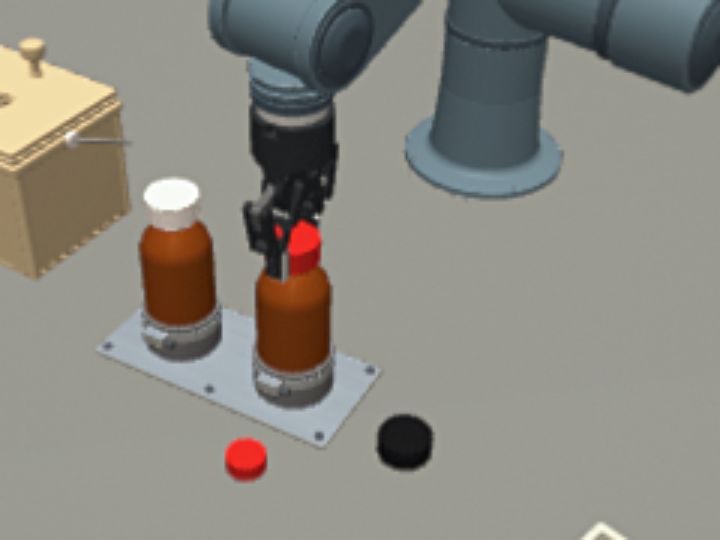

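The scene shows the jaws closed on the red cap, with the pads on its side and clear of the shoulder. The opening is about 52-54 mm, as expected. There is about 5 N of vertical preload, so I'll ease up 1 mm and try turning anticlockwise while watching the moment.

```bash
cat >> h.py <<'E'
def st(tag,f0=None):
    s=monitor.sense(); print(tag,"t%.2f"%s["clock"],"phi%.1f"%np.degrees(jaw()[0]),"z%.1f"%s["position"][2],"F",s["wrist_force"].round(1),"T",s["ft_torque"].round(3),"w%.3f"%s["width"],flush=True); return s
E
python3 - <<'E'
from h import *
P=np.array([517,-2,237.3]); 
r.line_to(P,ori(0),rate=20); r.hold(.1); a=st("base")
t0=a["ft_torque"][2]
for d in range(4,29,4):
    r.line_to(P,ori(np.radians(d)),rate=150); r.hold(.05); s=st(d)
    if abs(s["ft_torque"][2]-t0)>.25: print("STOP");break
E
```

```text
base t5.48 phi-0.0 z236.7 F [ 0.1  0.5 -0.1] T [ 0.029 -0.008 -0.023] w0.614
4 t5.78 phi3.9 z237.1 F [ 0.9 -0.2  0.3] T [ 0.016 -0.015 -0.022] w0.616
8 t6.08 phi7.9 z237.3 F [ 0.5  0.7 -0. ] T [0.012 0.026 0.067] w0.614
12 t6.38 phi11.9 z237.3 F [-0.   0.7 -0.5] T [0.021 0.025 0.012] w0.616
16 t6.68 phi15.9 z237.3 F [-0.7 -0.   0.2] T [-0.092  0.003  0.008] w0.615
20 t6.98 phi19.9 z237.3 F [-0.1  0.3  0. ] T [-0.02  -0.035  0.106] w0.615
24 t7.28 phi23.9 z237.3 F [-0.   0.5  0.4] T [ 0.007 -0.029 -0.004] w0.614
28 t7.58 phi27.9 z237.3 F [-0.6 -0.   0.3] T [-0.008 -0.009 -0.044] w0.613
```

There's no resisting moment through 28°, well past the 13° tightening limit, so the thread is right-handed. I'll continue to 58° and then lift with a force stop.

```bash
python3 - <<'E'
from h import *
P=np.array([517,-2,237.3]); t0=0
ok=True
for d in (36,44,52,58):
    r.line_to(P,ori(np.radians(d)),rate=150); r.hold(.05); s=st(d)
    if abs(s["ft_torque"][2]-t0)>.25: print("STOP");ok=False;break
if ok:
    r.hold(.1); st("pre")
    b=r.line_to(P+[0,0,8],rate=40,f_stop=5); st(("lift",b))
E
```

```text
36 t7.92 phi35.8 z237.3 F [-0.7 -0.8 -0.2] T [-0.062 -0.031  0.047] w0.616
44 t8.27 phi43.8 z237.3 F [-0.2  0.3 -0.1] T [0.002 0.047 0.035] w0.614
52 t8.61 phi51.8 z237.3 F [ 0.4  0.1 -0.2] T [ 0.004 -0.031  0.067] w0.615
58 t8.92 phi57.8 z237.3 F [0.2 0.3 0.9] T [-0.001  0.028  0.001] w0.611
pre t9.02 phi57.9 z237.3 F [-0.2  0.6 -0.1] T [0.    0.037 0.03 ] w0.615
('lift', False) t9.37 phi58.0 z245.8 F [-0.5 -0.4  0.5] T [-0.061  0.133  0.018] w0.614
```

The lift of 8 mm met no resistance, past the 4 mm thread limit, so the cap is free. I'll raise it further and check.

```bash
python3 - <<'E'
from h import *
P=np.array([517,-2,237.3])
print(r.line_to(P+[0,0,95],rate=80,f_stop=15)); r.hold(.4); s=st("up")
i=camera_info("wrist"); w=read_camera("wrist"); im=read_camera("scene"); it=camera_info("scene")
for b in blobs(red(im)): print(b[0],b[1].round(1))
print("expect cap centre px",proj(it,[517,-2,184+95]))
print("tilt",np.degrees(np.arccos(-jaw()[1][2,1])))
cv2.imwrite("pics/d.png",np.hstack([cv2.resize(im[100:300,170:370],(400,400)),cv2.resize(w,(400,300))[:, :].copy() if 0 else cv2.copyMakeBorder(cv2.resize(w,(400,300)),0,100,0,0,cv2.BORDER_CONSTANT)]))
E
```

```text
False
up t11.01 phi58.0 z332.1 F [-0.   0.1 -0.6] T [0.019 0.008 0.005] w0.614
[258 166  11  17 145] [263.4 173.6]
[246 267  12  12 121] [251.3 272.2]
expect cap centre px [267.59870099 173.91606006]
tilt 0.0023094922742705123
```

View pics/d.png

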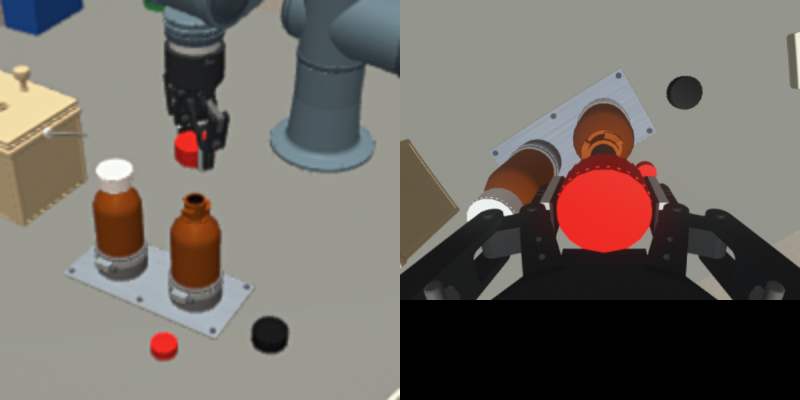

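The scene shows the neck bare at crop (195,205), with the cap held above it at crop (190,148). The wrist view shows its top face between the pads at (604,210). I'll check that it is level, then hand in.

```bash
python3 - <<'E'
from h import *
i=camera_info("wrist"); w=read_camera("wrist"); h=cv2.cvtColor(w,cv2.COLOR_BGR2HSV)
st_,c,mm=max(blobs(red(w)&(h[...,2]>200)),key=lambda b:b[0][4]); print(st_)
cs,_=cv2.findContours(mm.astype(np.uint8),cv2.RETR_EXTERNAL,cv2.CHAIN_APPROX_NONE)
pts=np.array([onz(i,p[0],292)[:2] for p in max(cs,key=len)],np.float32)
print(cv2.fitEllipse(pts))
s=st("now"); print(abs(s["joint_velocities"]).max())
E
```

```text
[  220   238   133   115 12036]
((518.4818115234375, -1.6482332944869995), (51.87519073486328, 52.56987762451172), 129.47442626953125)
now t11.16 phi58.0 z332.3 F [ 0.3  0.3 -1.1] T [-0.006 -0.019 -0.002] w0.617
0.0007569152113348258
```

```bash
python3 - <<'E'
from h import *
print(job.hand_in()); st("end")
E
```

```text
the job is handed in; nothing more can be done
None
the job is handed in; nothing more can be done
```

The red cap is off its bottle and the job is handed in, at about 11 s on the robot's clock. No verdict is reported.

**What I did:** I gripped the cap at 30 N and turned it anticlockwise. It moved without resistance past the 13° tightening limit, so the thread is right-handed and I did not need to try the other way. I turned it to 58° and lifted it straight up; it came free at once.

**Last checks:**
- **Height and stillness:** the cap is held about 95 mm above where it sat, and the arm is still. The wrist force is about 1 N, so nothing is touching it.
- **Level:** the gripper tilt is 0.002°. The cap's top face measures as a 51.9 × 52.6 mm circle, so it looks level, though this view would not show a tilt of a few degrees clearly.
- **Surroundings:** the last images show the bare neck, with the white-capped bottle and caddy as before. I did not look specifically at the soap dish and brush again, but the arm never went near them.

**Disagreements:**
- **Cap position:** the wrist and fixed cameras differed by about 3 mm. The centring was good enough that no sideways force built up.
- **Measured width:** the cap's top face measured about 52 mm against the stated 54 mm, which is probably edge thresholding.

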